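# Run the reaming-jig slide up to its stop

### The job

Bring the flange under the reamer bush of the jig: with a fingertip press the round lock button on the jig's sliding carriage right down, keep it down while you push the carriage all the way to its end stop, then let go so that the button springs up and the lock holds again. Nothing needs gripping: the flange rides along in its nest and is not to be touched, and the other parts lying about stay where they are.

Things in the scene. Friction and masses are not known exactly. Their poses are not given: they have to be found in the camera images.
- jig: Sliding reaming jig fixed on the bench: grey base plate 124 mm wide (x), 360 mm long (y), 12 mm thick, with guide rails on which the carriage travels. Origin: centre of its underside, at bench height. Its +y axis is the travel direction, towards the end stop; z is up. The end-stop block, 50 mm high, stands at y = 158 to 176 mm.
- carriage (a joint): How far the carriage has moved from where it started, in m, positive along the jig's +y towards the end stop. It starts 110 to 160 mm from the stop. Button down: slides with about 1.5 N. Button up: pawls lock it wherever it stands, with under 3 mm of play. Plate 86 x 150 mm (y), top 42 mm above the bench; nest at the end nearer the stop, at the other a grey lock housing 60 x 54 mm, top at 60 mm.
- lock_button (a joint): How far the lock button is pressed, in m: 0 up (locked), 0.006 fully down. About 2 N starts it moving, 8 N presses it fully down; it springs back up when released. The lock is free from about 0.003.
- button_top (a point): Centre of the top face of the lock button: a round black push button 38 mm across on top of the lock housing, pressed straight down. At rest its top stands 68 mm above the bench and 8 mm above the housing. It travels with the carriage and with the press.
- push_lip (a point): Upright lip of the lock housing just past the button on the end-stop side: middle of its flat face that looks at the button, 20 mm from the button's centre along the jig's +y, 71 mm above the bench. The lip is 60 mm wide, 8 mm thick, its top 82 mm above the bench. A fingertip on the button can push the carriage along by this lip.
- nest (a point): Centre of the flange's seat on the carriage, 42 mm above the bench, 82 mm from the button's centre along the jig's +y: a steel ring 76 mm outside, 67 mm inside and 6 mm high, open at the top. Its y in the jig's frame tells where the carriage stands: 106 mm when hard against the end stop.
- flange: A loose turned aluminium flange: disc 64 mm across and 10 mm thick with a hub 33 mm across, 24 mm high in all, 0.25 kg. It lies flat in the nest. Origin: centre of its underside, z up.
- reamer_bush (a point): Centre of the lower mouth of the reamer bush, 74 mm above the bench, at y = 106 mm on the jig; the nest is exactly below it when the carriage is at its stop. The bush (31 mm across, top at 96 mm) sits in a steel bridge over the rails, 122 mm (x) by 36 mm (y), its bar 78 to 90 mm above the bench.
- spare_flange: A second flange like the first, lying on the bench off the stop end of the jig. Origin: centre of its underside. Leave it alone.
- bronze_bush: A bronze bush 40 mm across and 26 mm high, standing on the bench beside the jig on the robot's side. Origin: centre of its underside. Leave it alone.
- dropper_bottle: A small white dropper bottle with a blue nozzle cap, 26 mm across and 104 mm high, standing on the bench beside the jig on the robot's side, level with the bridge. Origin: centre of its underside. Leave it alone.
Mind the look-alikes: they are no part of the job. What is shaped like the flange but orange is not meant.

How it is judged:
By the outcome, as a careful person would: the job done as asked, in the order asked, and still so for the second after the job is handed in, with the robot touching nothing.
It also fails if it takes over 38 s, if anything falls off the work surface, if the arm or the gripper's body presses on something with over 40 N, if the wrist force passes 120 N, or if a joint passes its speed limit or range.

### The arm

A 6-joint arm with a two-finger parallel gripper is mounted at the origin on a cart in front of the work surface, level with it; the furniture and walls round the work are solid. World frame = base frame: x ahead of the robot, y to its left, z up, the work surface at z = 0. Lengths are in mm, angles in degrees, forces in N, time in s.
With the tool pointing down it reaches from about 350 to 850 mm from the base axis. Payload 8.1 kg.
Tool frame: the origin (TCP) lies between the finger pads; the fingertips stand 25 mm ahead of it and the grasp point (between the pads) lies 6 mm ahead of it (r.tcp_to_tips is the distance from the TCP to the fingertips, in mm); z points along the fingers, y is the line along which they close (so a half turn about z gives the same grasp; the last joint's range is limited). The gripper opens to 85 mm and grips with 20 to 120 N. Pads are 22 mm wide; open, the fingers measure 114 mm over their backs; the gripper's body (76 mm by 85 mm) begins 54 mm behind the grasp point. The pads swing forward as they close: fully open they stand 13 mm farther back than shut.
Start: joints at [67.013, 7.471, 85.268, -0, 87.261, -4.893], TCP at [186.325, 570.341, 227.492] pointing down, gripper open.
Joint ranges: [-169.43, 169.43], [-51.17, 129.36], [1.28, 143.12], [-76.62, 256.62], [0, 156.53], [-152.29, 152.29]. Speed limits (degrees/s): [136.94, 136.94, 159.86, 180, 180, 180].

### API

Orientations are given as [roll, pitch, yaw] about the fixed x, y, z axes, in that order (R = Rz(yaw) Ry(pitch) Rx(roll)).
In Python, from bench import r gives the robot as it stands.
- The arm moves only by the tool apply_moves, never from a script. Its arguments are lists of equal length, an entry for each row: "angular": the turn, a rotation vector about the world's x, y, z in units of 8 degrees (1.0 is 8 degrees), a list of three; "travel": the shift along the world's x, y, z in units of 40 mm (1.0 is 40 mm), a list of three; "jaw": the opening, from 0 (shut) to 1 (fully open). A call has 1 to 20 rows; each row shifts and turns the commanded pose from where the row before left it; what a row does not reach is not made up. A row lasts 1/8 s, in which the tool goes at most 62.5 mm and 10.7 degrees, less where a joint would pass 70% of its speed; a pose out of reach is approached as far as the arm can. A call is refused whole if a number of a shift passes 1 or a number of a turn 1, either way. A call with a gripper value outside its range is refused whole. The fingers move at their own pace and stop on an object; "force" is the grip in N (left out, the last holds). Time passes only in rows, so rows that do not move let the fingers close. It gives the time, the measured TCP pose, the force, the opening and the grip force at its end, in the units of the state.
- r.sense(): the state, without advancing time (a new reading comes with each control period).
- r.snapshot(name): name is "side" or "top"; returns a dict with "color" (400x640x3 uint8, red, green, blue), "fx", "fy", "cx", "cy" (pixels), "R" (3x3) and "t" (3): a world point X has camera coordinates R X + t. Camera axes: x right, y down, z forward; pixel columns grow to the right and rows downward; lengths in mm; the calibration is good to about 2 mm. A picture is of the moment at which its call begins. There is no depth.
- r.hand_in(): hands the job in; it is judged then, once.
The state is a dict: "time": time; "joint_pos": joint angles; "qd": joint speeds; "joint_efforts": joint torques, N m; "tool_pos": TCP position; "tcp_rot": TCP orientation; "ft_force": force on the tool from outside, world axes, zero at the start; "wrist_torque": the same for the moment, N m; "finger_gap": finger opening in mm; "grip_force": force on a finger pad.
Only numpy, scipy, OpenCV 4.12 (cv2) and the standard library are available. Lean on these libraries where they do the work, as an engineer would, in place of code of your own. Each camera call takes 0.05 s, during which the arm holds its last target. There are 200 camera calls.

## Working session

There is one attempt and no reset: what is moved stays moved. The work goes in short steps, Python scripts to look and compute and a tool call to move; the robot and the scene stay as the last step left them, time stands still between calls to the robot, and variables do not carry over. Pictures are saved under pics/ and viewed, at most 10 in all, crops included, and the job is handed in when it is done.

Besides the shell and the picture viewer there is one more tool, called after "Call:" as name(argument=value, ...) on one line, values as JSON. apply_moves: Moves the arm, as the interface text tells. Its arguments: {"type":"object","properties":{"angular":{"type":"array"},"travel":{"type":"array"},"jaw":{"type":"array"},"force":{"type":"number"}},"required":["angular","travel","jaw"]}

```bash
mkdir -p pics; cat > h.py <<'E'
import numpy as np, cv2
from bench import r
def snap(n,f):
    s=r.snapshot(n); cv2.imwrite(f,s["color"][:,:,::-1]); return s
def ray(s,u,v,z):
    d=s["R"].T@np.array([(u-s["cx"])/s["fx"],(v-s["cy"])/s["fy"],1]); c=-s["R"].T@s["t"]
    return c+d*(z-c[2])/d[2]
def proj(s,X):
    p=s["R"]@np.array(X)+s["t"]; return [s["fx"]*p[0]/p[2]+s["cx"],s["fy"]*p[1]/p[2]+s["cy"]]
E
python3 - <<'E'
from h import *
import pickle
d={n:snap(n,f"pics/{n}0.png") for n in("top","side")}
pickle.dump(d,open("s0.pkl","wb"))
for n in d: print(n,-d[n]["R"].T@d[n]["t"],d[n]["fx"],d[n]["R"].round(2).tolist())
print(r.sense())
E
```

```text
top [477.89729562 206.28276849 937.54528154] 444.1919219202222 [[-0.02, -1.0, 0.02], [-0.99, 0.02, -0.13], [0.13, -0.02, -0.99]]
side [ 500.47028952 -542.55986277  566.86038348] 477.74985944566333 [[1.0, -0.09, -0.01], [-0.06, -0.54, -0.84], [0.07, 0.84, -0.54]]
{'time': 0.1, 'joint_pos': array([ 6.70139563e+01,  7.51271106e+00,  8.53256645e+01,  8.20215146e-04,
        8.72611054e+01, -4.89465613e+00]), 'qd': array([ 0.00448571, -0.05717835, -0.08413349,  0.04278463, -0.10254992,
       -0.03420681]), 'joint_efforts': array([ 5.20716130e-04, -5.70956182e+01, -5.01941550e+01, -2.52102518e-04,
        8.25798546e-03, -8.09908693e-05]), 'tool_pos': array([186.10595791, 569.86039758, 226.50405792]), 'tcp_rot': array([-1.79900952e+02, -9.30433205e-03,  1.61908564e+02]), 'ft_force': array([0.626418  , 0.95241776, 0.1075007 ]), 'wrist_torque': array([-0.01082622, -0.03900757, -0.04526327]), 'grip_force': 0.0, 'finger_gap': 85.54139943519098}
```

View pics/top0.png

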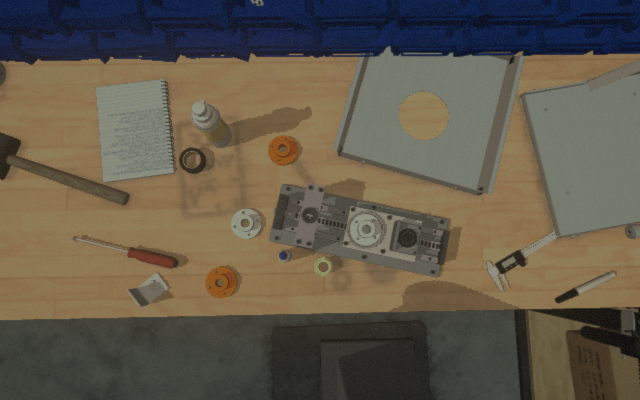

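View pics/side0.png

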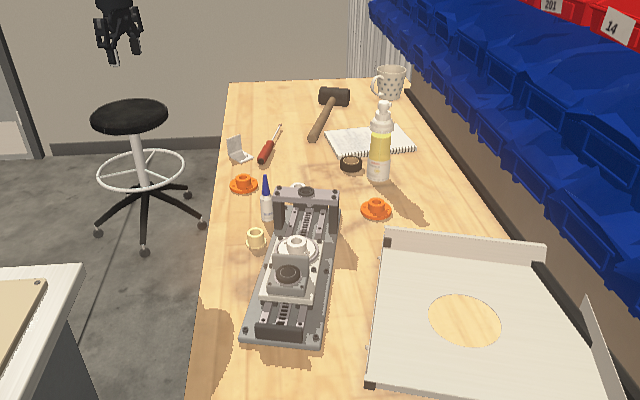

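The top view shows the jig with its bridge and bush at about (310,215). The silver flange sits in its nest at (366,229), and the black button is on its housing at (407,238). The flange-shaped objects at (283,150) and (221,282) are orange, and the silver one at (246,223) is the spare off the stop end. The only candidate for the flange is therefore the one in the nest. I'll confirm that in an enlarged crop.

```bash
python3 - <<'E'
from h import *
a=cv2.imread("pics/top0.png")[175:285,260:460]; b=cv2.imread("pics/side0.png")[170:360,225:355]
cv2.imwrite("pics/c1.png",cv2.resize(a,None,fx=4,fy=4,interpolation=cv2.INTER_CUBIC))
cv2.imwrite("pics/c2.png",cv2.resize(b,None,fx=3,fy=3,interpolation=cv2.INTER_CUBIC))
E
```

```text
(no output)
```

View pics/c1.png

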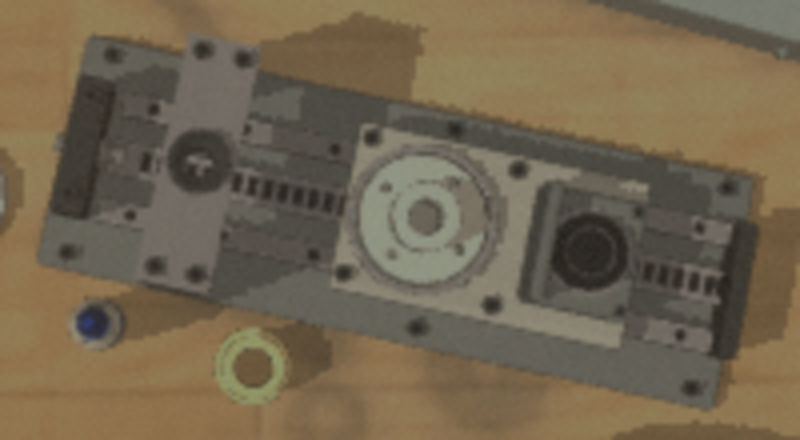

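View pics/c2.png

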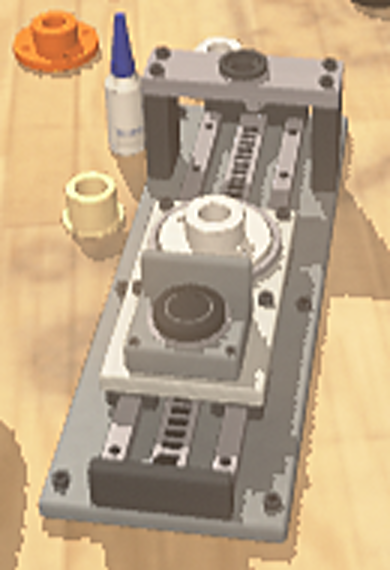

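The crops show the button at crop (590,251), with the lip on its left. The flange hub is at (427,215), the bush at (199,160), and the base-plate corners are at (93,38), (753,177), (712,408) and (40,263). The silver flange in the nest is confirmed. In the side view the button is at about (288,273).

```bash
python3 - <<'E'
from h import *
import pickle
d=pickle.load(open("s0.pkl","rb")); t=d["top"]
f=lambda u,v,z:ray(t,(u+.5)/4-.5+260,(v+.5)/4-.5+175,z)
C=[f(u,v,12) for u,v in((93,38),(753,177),(712,408),(40,263))]
print("sides",[np.linalg.norm(C[i]-C[(i+1)%4]).round(1) for i in range(4)])
ctr=np.mean(C,0); ax=(C[0]+C[3]-C[1]-C[2])[:2]; ax/=np.linalg.norm(ax)
B=f(590,251,68); F=f(427,215,66); U=f(199,160,96)
print("ctr",ctr,"axis",ax,"yaw",np.degrees(np.arctan2(ax[1],ax[0])))
for n,p in(("button",B),("flange",F),("bush",U)):
  e=(p-ctr)[:2]; print(n,p.round(1),"jig y",(e@ax).round(1),"perp",(e@[ax[1],-ax[0]]).round(1))
s=d["side"]; print("side button",ray(s,225+190/3,170+310/3,68), "B-U dir",(U-B)[:2]/np.linalg.norm((U-B)[:2]))
E
```

```text
sides [np.float64(354.5), np.float64(122.4), np.float64(355.1), np.float64(121.2)]
ctr [537.80133794 105.84208542  12.        ] axis [0.22670564 0.97396332] yaw 76.8968036154518
button [517.4  18.7  68. ] jig y -89.5 perp -0.1
flange [536.7  97.8  66. ] jig y -8.1 perp 0.7
bush [562.8 209.3  96. ] jig y 106.4 perp 0.9
side button [517.18776504  14.6507568   68.        ] B-U dir [0.23155571 0.97282165]
```

Call:
apply_moves(angular=[[0, 0, -0.76], [0, 0, -0.76], [0, 0, -0.76], [0, 0, -0.76], [0, 0, -0.76], [0, 0, -0.76], [0, 0, -0.76], [0, 0, -0.76], [0, 0, -0.76], [0, 0, -0.76], [0, 0, -0.76], [0, 0, -0.76], [0, 0, -0.76], [0, 0, -0.76], [0, 0, 0], [0, 0, 0], [0, 0, 0]], travel=[[0.593, -0.979, 0], [0.593, -0.979, 0], [0.593, -0.979, 0], [0.593, -0.979, 0], [0.593, -0.979, 0], [0.593, -0.979, 0], [0.593, -0.979, 0], [0.593, -0.979, 0], [0.593, -0.979, 0], [0.593, -0.979, 0], [0.593, -0.979, 0], [0.593, -0.979, 0], [0.593, -0.979, 0], [0.593, -0.979, 0], [0, 0, -1], [0, 0, -1], [0, 0, 0]], jaw=[0, 0, 0, 0, 0, 0, 0, 0, 0, 0, 0, 0, 0, 0, 0, 0, 0])

```text
time: 2.22
tool_pos: [515.2, 22.1, 143.5]
tcp_rot: [-179.5, 0.1, 76.8]
ft_force: [-0.7, 0.1, -0.3]
finger_gap: 0.1
grip_force: 0.0
```

```bash
python3 - <<'E'
from h import *
s=r.sense(); print(s["time"],s["tool_pos"],s["tcp_rot"],s["ft_force"],s["finger_gap"],r.tcp_to_tips)
d=snap("side","pics/s1.png")
for z in(0,):
  p=s["tool_pos"].copy(); p[2]-=25; print("tip px",proj(d,p))
a=cv2.imread("pics/s1.png")[170:360,225:375]
cv2.imwrite("pics/c3.png",cv2.resize(a,None,fx=3,fy=3,interpolation=cv2.INTER_CUBIC))
E
```

```text
2.225 [515.22176335  22.11391751 143.49807966] [-1.79538719e+02  7.77819044e-02  7.67645543e+01] [-0.71448401  0.07407842 -0.26649304] 0.10559564524011004 25.0
tip px [np.float64(285.75243217696726), np.float64(244.71576276326454)]
```

View pics/c3.png

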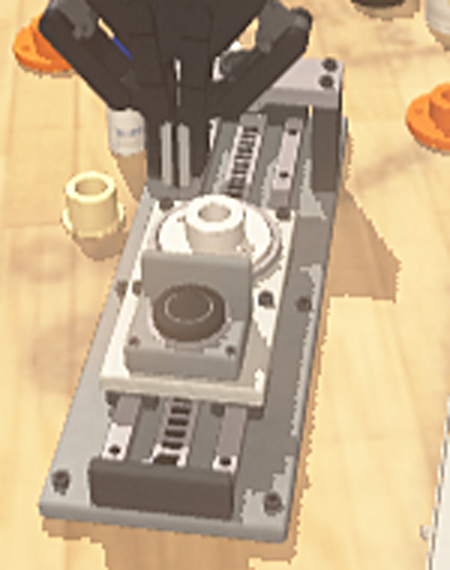

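The tip shows at crop (180,187), which is pixel (285,232), about 12 px above the prediction. I'll let the arm settle and check it in both views before going down.

Call:
apply_moves(angular=[[0, 0, 0], [0, 0, 0]], travel=[[0, 0, 0], [0, 0, 0]], jaw=[0, 0])

```text
time: 2.52
tool_pos: [519.7, 22.2, 149.7]
tcp_rot: [179.8, -0.0, 76.8]
ft_force: [-0.4, -0.3, 0.2]
finger_gap: -0.0
grip_force: 0.0
```

```bash
python3 - <<'E'
from h import *
s=r.sense(); print(s["time"],s["tool_pos"],s["ft_force"],s["joint_pos"],s["qd"].round(2))
im=[]
for n,(x,y) in(("side",(225,170)),("top",(350,170))):
  d=snap(n,f"pics/{n}2.png")
  a=cv2.resize(cv2.imread(f"pics/{n}2.png")[y:y+130,x:x+130],None,fx=3,fy=3,interpolation=cv2.INTER_CUBIC)
  for k in(0,25,48):
    p=s["tool_pos"].copy(); p[2]-=25-k; q=np.array(proj(d,p)); print(n,k,q)
    c=tuple(int(v) for v in (q-[x,y]+.5)*3); cv2.drawMarker(a,c,(0,0,255),cv2.MARKER_CROSS,8,1)
  im.append(a)
cv2.imwrite("pics/c4.png",np.hstack(im))
E
```

```text
2.525 [519.73528014  22.2025542  149.70929247] [-0.39626489 -0.27483752  0.2468053 ] [-3.20192055e+00 -2.21494837e+00  1.03490620e+02 -3.65843788e-04
  7.85260701e+01  9.99175944e+00] [-0.06  0.03  0.5  -0.08 -0.15  0.01]
side 0 [288.63213794 241.22327044]
side 25 [288.13511718 227.74932793]
side 48 [287.66052711 214.8834681 ]
top 0 [411.72428032 234.62151805]
top 25 [414.86266008 233.83755368]
top 48 [417.92911292 233.0715566 ]
```

View pics/c4.png

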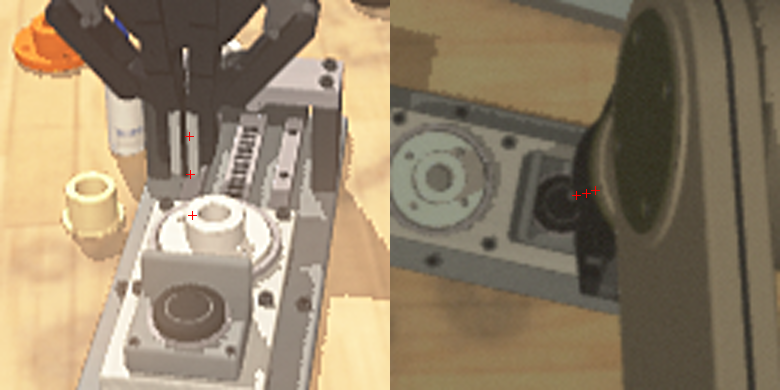

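Both views show the tip near its expected x,y. It sits higher than the nominal 25 mm ahead would put it, and it is not past the lip, since the button is clear in the top view. I'll go down to just above the lip's height and look again.

Call:
apply_moves(angular=[[0, 0, 0], [0, 0, 0], [0, 0, 0], [0, 0, 0], [0, 0, 0]], travel=[[0, 0, -0.4], [0, 0, -0.4], [0, 0, 0], [0, 0, 0], [0, 0, 0]], jaw=[0, 0, 0, 0, 0])

```text
time: 3.25
tool_pos: [518.8, 22.1, 116.0]
tcp_rot: [180.0, -0.0, 76.8]
ft_force: [-0.0, -0.5, -0.1]
finger_gap: 0.4
grip_force: 0.0
```

```bash
python3 - <<'E'
from h import *
s=r.sense(); print(s["time"],s["tool_pos"],s["ft_force"])
im=[]
for n,(x,y) in(("side",(240,190)),("top",(350,180))):
  d=snap(n,f"pics/{n}3.png")
  a=cv2.resize(cv2.imread(f"pics/{n}3.png")[y:y+100,x:x+100],None,fx=4,fy=4,interpolation=cv2.INTER_CUBIC)
  a=cv2.convertScaleAbs(a,alpha=1.8,beta=15)
  p=s["tool_pos"].copy(); p[2]-=25; q=np.array(proj(d,p)); print(n,q)
  c=tuple(int(v) for v in (q-[x,y]+.5)*4); cv2.drawMarker(a,c,(0,0,255),cv2.MARKER_CROSS,8,1)
  im.append(a)
cv2.imwrite("pics/c5.png",np.hstack(im))
E
```

```text
3.25 [518.81311561  22.07137982 115.98746123] [-0.02642766 -0.46218736 -0.12325775]
side [288.67739793 258.7003877 ]
top [407.8722548  236.08906806]
```

View pics/c5.png

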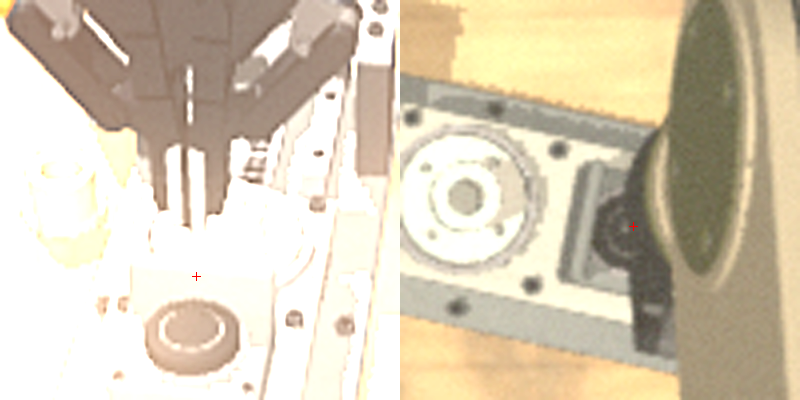

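In the side view the tip ends near crop (188,228). In the top view the button and lip are still uncovered to the left of the gripper, so the tip is not over the lip. I'll feel my way down from here by force.

Call:
apply_moves(angular=[[0, 0, 0], [0, 0, 0], [0, 0, 0], [0, 0, 0]], travel=[[0, 0, -0.3], [0, 0, -0.2], [0, 0, 0], [0, 0, 0]], jaw=[0, 0, 0, 0])

```text
time: 3.85
tool_pos: [518.3, 22.1, 95.4]
tcp_rot: [-180.0, 0.0, 76.8]
ft_force: [0.7, -0.1, 1.1]
finger_gap: 0.2
grip_force: 0.0
```

Call:
apply_moves(angular=[[0, 0, 0], [0, 0, 0], [0, 0, 0]], travel=[[0, 0, -0.1], [0, 0, 0], [0, 0, 0]], jaw=[0, 0, 0])

```text
time: 4.22
tool_pos: [518.5, 22.1, 91.6]
tcp_rot: [180.0, 0.0, 76.8]
ft_force: [1.0, 0.2, -0.5]
finger_gap: 0.0
grip_force: 0.0
```

Call:
apply_moves(angular=[[0, 0, 0], [0, 0, 0], [0, 0, 0]], travel=[[0, 0, -0.1], [0, 0, 0], [0, 0, 0]], jaw=[0, 0, 0])

```text
time: 4.6
tool_pos: [518.3, 22.1, 87.4]
tcp_rot: [-180.0, 0.0, 76.8]
ft_force: [0.2, -1.1, 0.6]
finger_gap: -0.1
grip_force: 0.0
```

```bash
python3 - <<'E'
from h import *
s=r.sense(); print(s["time"],s["tool_pos"],s["ft_force"])
im=[]
for n,(x,y) in(("side",(240,200)),("top",(350,180))):
  d=snap(n,f"pics/{n}4.png")
  a=cv2.resize(cv2.imread(f"pics/{n}4.png")[y:y+100,x:x+100],None,fx=4,fy=4,interpolation=cv2.INTER_CUBIC)
  if n=="top": a=cv2.convertScaleAbs(a,alpha=1.8,beta=15)
  im.append(a)
cv2.imwrite("pics/c6.png",np.hstack(im))
E
```

```text
4.6 [518.34614824  22.10336076  87.41957792] [ 0.16895635 -1.11665297  0.64449412]
```

View pics/c6.png

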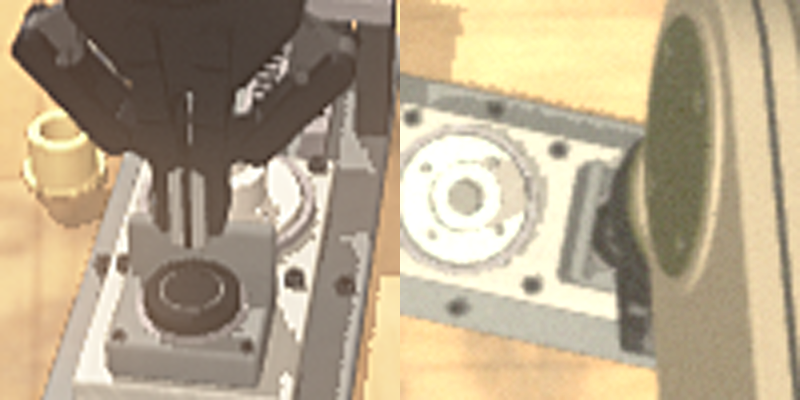

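The tip at crop (185,248) hides part of the lip, so it is in front of the lip and above the button, whose face is at (190,288), and is not touching yet. I'll keep going down in small steps.

Call:
apply_moves(angular=[[0, 0, 0], [0, 0, 0], [0, 0, 0]], travel=[[0, 0, -0.1], [0, 0, 0], [0, 0, 0]], jaw=[0, 0, 0])

```text
time: 5.08
tool_pos: [518.3, 22.1, 83.4]
tcp_rot: [-180.0, 0.0, 76.8]
ft_force: [0.8, -1.3, -0.4]
finger_gap: -0.3
grip_force: 0.0
```

Call:
apply_moves(angular=[[0, 0, 0], [0, 0, 0], [0, 0, 0]], travel=[[0, 0, -0.1], [0, 0, 0], [0, 0, 0]], jaw=[0, 0, 0])

```text
time: 5.45
tool_pos: [518.4, 22.1, 79.4]
tcp_rot: [-180.0, 0.0, 76.8]
ft_force: [0.5, 0.4, 0.3]
finger_gap: 0.2
grip_force: 0.0
```

Call:
apply_moves(angular=[[0, 0, 0], [0, 0, 0], [0, 0, 0]], travel=[[0, 0, -0.08], [0, 0, 0], [0, 0, 0]], jaw=[0, 0, 0])

```text
time: 5.82
tool_pos: [518.4, 22.1, 76.3]
tcp_rot: [-180.0, -0.0, 76.8]
ft_force: [0.1, 0.4, -0.4]
finger_gap: 0.2
grip_force: 0.0
```

Call:
apply_moves(angular=[[0, 0, 0], [0, 0, 0], [0, 0, 0]], travel=[[0, 0, -0.06], [0, 0, 0], [0, 0, 0]], jaw=[0, 0, 0])

```text
time: 6.2
tool_pos: [518.3, 22.1, 73.8]
tcp_rot: [-180.0, 0.0, 76.8]
ft_force: [0.8, -0.7, 0.3]
finger_gap: -0.1
grip_force: 0.0
```

Call:
apply_moves(angular=[[0, 0, 0], [0, 0, 0], [0, 0, 0]], travel=[[0, 0, -0.06], [0, 0, 0], [0, 0, 0]], jaw=[0, 0, 0])

```text
time: 6.58
tool_pos: [518.4, 22.1, 71.4]
tcp_rot: [-180.0, 0.0, 76.8]
ft_force: [0.7, -0.0, -0.8]
finger_gap: -0.1
grip_force: 0.0
```

Call:
apply_moves(angular=[[0, 0, 0], [0, 0, 0], [0, 0, 0]], travel=[[0, 0, -0.05], [0, 0, 0], [0, 0, 0]], jaw=[0, 0, 0])

```text
time: 6.95
tool_pos: [518.3, 22.1, 69.4]
tcp_rot: [-180.0, 0.0, 76.8]
ft_force: [0.2, 0.4, -0.4]
finger_gap: -0.1
grip_force: 0.0
```

Call:
apply_moves(angular=[[0, 0, 0], [0, 0, 0], [0, 0, 0]], travel=[[0, 0, -0.05], [0, 0, 0], [0, 0, 0]], jaw=[0, 0, 0])

```text
time: 7.32
tool_pos: [518.4, 22.1, 67.5]
tcp_rot: [-180.0, 0.0, 76.8]
ft_force: [0.1, -0.2, -0.3]
finger_gap: 0.0
grip_force: 0.0
```

```bash
python3 - <<'E'
from h import *
s=r.sense(); print(s["time"],s["tool_pos"],s["ft_force"],s["joint_pos"],s["joint_efforts"])
im=[]
for n,(x,y) in(("side",(240,210)),("top",(350,180))):
  d=snap(n,f"pics/{n}5.png")
  a=cv2.resize(cv2.imread(f"pics/{n}5.png")[y:y+100,x:x+100],None,fx=4,fy=4,interpolation=cv2.INTER_CUBIC)
  if n=="top": a=cv2.convertScaleAbs(a,alpha=1.8,beta=15)
  im.append(a)
cv2.imwrite("pics/c7.png",np.hstack(im))
E
```

```text
7.325 [518.37231152  22.0727335   67.45145462] [ 0.11154759 -0.19623423 -0.2793687 ] [-3.22448036e+00  2.97139896e+00  1.07430441e+02 -7.88685765e-04
  6.96035829e+01  9.99207536e+00] [ 8.68673105e-04 -4.79567277e+01 -4.52208138e+01 -2.73711785e-04
  2.65738177e-03  1.19893181e-05]
```

View pics/c7.png

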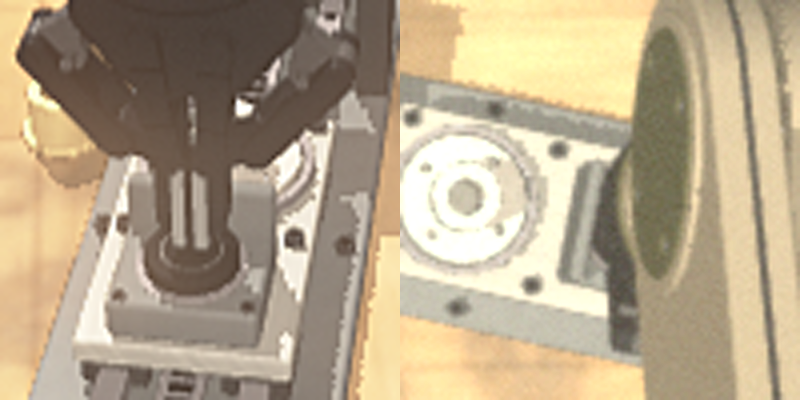

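The tip at crop (190,250) now meets the button's face at about its centre, so contact is imminent. The tool frame evidently sits about 25 mm lower than stated. I'll continue in small steps.

Call:
apply_moves(angular=[[0, 0, 0], [0, 0, 0], [0, 0, 0]], travel=[[0, 0, -0.05], [0, 0, 0], [0, 0, 0]], jaw=[0, 0, 0])

```text
time: 7.8
tool_pos: [518.4, 22.1, 65.4]
tcp_rot: [-180.0, 0.0, 76.8]
ft_force: [-0.2, 0.2, 0.6]
finger_gap: 0.1
grip_force: 0.0
```

Call:
apply_moves(angular=[[0, 0, 0], [0, 0, 0], [0, 0, 0]], travel=[[0, 0, -0.05], [0, 0, 0], [0, 0, 0]], jaw=[0, 0, 0])

```text
time: 8.18
tool_pos: [518.6, 22.1, 63.8]
tcp_rot: [180.0, -0.0, 76.8]
ft_force: [-0.2, -0.2, 1.9]
finger_gap: -0.1
grip_force: 1.1
```

Call:
apply_moves(angular=[[0, 0, 0], [0, 0, 0], [0, 0, 0]], travel=[[0, 0, -0.05], [0, 0, 0], [0, 0, 0]], jaw=[0, 0, 0])

```text
time: 8.55
tool_pos: [518.7, 22.1, 61.7]
tcp_rot: [180.0, -0.0, 76.8]
ft_force: [0.6, -0.4, 3.7]
finger_gap: 0.0
grip_force: 1.8
```

Contact is at about TCP z 64, and the force follows the spring. I'll press on to the bottom.

Call:
apply_moves(angular=[[0, 0, 0], [0, 0, 0], [0, 0, 0]], travel=[[0, 0, -0.06], [0, 0, 0], [0, 0, 0]], jaw=[0, 0, 0])

```text
time: 8.93
tool_pos: [518.7, 22.1, 59.5]
tcp_rot: [180.0, -0.0, 76.8]
ft_force: [-1.1, 0.3, 6.9]
finger_gap: 0.2
grip_force: 3.3
```

Call:
apply_moves(angular=[[0, 0, 0], [0, 0, 0], [0, 0, 0]], travel=[[0, 0, -0.06], [0, 0, 0], [0, 0, 0]], jaw=[0, 0, 0])

```text
time: 9.3
tool_pos: [518.8, 22.1, 58.1]
tcp_rot: [180.0, -0.0, 76.8]
ft_force: [-4.6, 0.5, 15.8]
finger_gap: 0.4
grip_force: 7.8
```

The button is bottomed at 15.8 N. Now I'll push along the jig axis.

Call:
apply_moves(angular=[[0, 0, 0], [0, 0, 0], [0, 0, 0], [0, 0, 0], [0, 0, 0], [0, 0, 0], [0, 0, 0], [0, 0, 0]], travel=[[0.023, 0.097, 0], [0.023, 0.097, 0], [0.034, 0.146, 0], [0.034, 0.146, 0], [0.034, 0.146, 0], [0.034, 0.146, 0], [0, 0, 0], [0, 0, 0]], jaw=[0, 0, 0, 0, 0, 0, 0, 0])

```text
time: 10.3
tool_pos: [526.2, 53.9, 58.1]
tcp_rot: [180.0, -0.1, 76.8]
ft_force: [-4.8, 2.7, 14.5]
finger_gap: 0.1
grip_force: 7.2
```

Call:
apply_moves(angular=[[0, 0, 0], [0, 0, 0], [0, 0, 0], [0, 0, 0], [0, 0, 0], [0, 0, 0], [0, 0, 0], [0, 0, 0], [0, 0, 0], [0, 0, 0], [0, 0, 0], [0, 0, 0], [0, 0, 0]], travel=[[0.034, 0.146, 0], [0.034, 0.146, 0], [0.034, 0.146, 0], [0.034, 0.146, 0], [0.034, 0.146, 0], [0.034, 0.146, 0], [0.034, 0.146, 0], [0.034, 0.146, 0], [0.034, 0.146, 0], [0.034, 0.146, 0], [0.034, 0.146, 0], [0, 0, 0], [0, 0, 0]], jaw=[0, 0, 0, 0, 0, 0, 0, 0, 0, 0, 0, 0, 0])

```text
time: 11.92
tool_pos: [541.4, 118.2, 58.1]
tcp_rot: [179.9, -0.1, 76.8]
ft_force: [-4.2, 2.3, 13.8]
finger_gap: 0.0
grip_force: 6.4
```

Call:
apply_moves(angular=[[0, 0, 0], [0, 0, 0], [0, 0, 0], [0, 0, 0], [0, 0, 0], [0, 0, 0]], travel=[[0.017, 0.073, 0], [0.017, 0.073, 0], [0.017, 0.073, 0], [0.017, 0.073, 0], [0, 0, 0], [0, 0, 0]], jaw=[0, 0, 0, 0, 0, 0])

```text
time: 12.68
tool_pos: [544.1, 129.7, 58.1]
tcp_rot: [179.9, -0.1, 76.8]
ft_force: [-3.5, 0.8, 12.3]
finger_gap: 0.0
grip_force: 6.4
```

Call:
apply_moves(angular=[[0, 0, 0], [0, 0, 0], [0, 0, 0], [0, 0, 0]], travel=[[0.017, 0.073, 0], [0.017, 0.073, 0], [0, 0, 0], [0, 0, 0]], jaw=[0, 0, 0, 0])

```text
time: 13.18
tool_pos: [545.2, 134.0, 58.1]
tcp_rot: [179.9, 0.1, 76.8]
ft_force: [-4.7, -5.7, 15.3]
finger_gap: 0.1
grip_force: 7.6
```

Call:
apply_moves(angular=[[0, 0, 0], [0, 0, 0], [0, 0, 0], [0, 0, 0]], travel=[[0.017, 0.073, 0], [0.017, 0.073, 0], [0, 0, 0], [0, 0, 0]], jaw=[0, 0, 0, 0])

```text
time: 13.68
tool_pos: [546.5, 137.7, 58.1]
tcp_rot: [179.9, 0.3, 76.7]
ft_force: [-6.3, -16.1, 18.0]
finger_gap: -0.0
grip_force: 11.5
```

Call:
apply_moves(angular=[[0, 0, 0], [0, 0, 0], [0, 0, 0]], travel=[[0.017, 0.073, 0], [0, 0, 0], [0, 0, 0]], jaw=[0, 0, 0])

```text
time: 14.05
tool_pos: [546.5, 137.8, 58.1]
tcp_rot: [180.0, 0.5, 76.7]
ft_force: [-10.8, -29.3, 23.1]
finger_gap: -0.2
grip_force: 17.9
```

```bash
python3 - <<'E'
from h import *
s=r.sense(); print(s["time"],s["tool_pos"],s["ft_force"])
im=[]
for n,(x,y) in(("side",(240,150)),("top",(280,180))):
  d=snap(n,f"pics/{n}6.png")
  a=cv2.resize(cv2.imread(f"pics/{n}6.png")[y:y+100,x:x+100],None,fx=4,fy=4,interpolation=cv2.INTER_CUBIC)
  if n=="top": a=cv2.convertScaleAbs(a,alpha=1.8,beta=15)
  im.append(a)
  # expected end positions on jig axis
  ctr=np.array([537.8,105.8]); ax=np.array([.229,.9735])
  for nm,yy,xx,z in(("ringfront",68,0,48),("plate corner",-13,-43,42),("plate corner2",-13,43,42),("lip near top",44,0,82)):
    P=[*(ctr+ax*yy+np.array([ax[1],-ax[0]])*xx),z]; print(n,nm,((np.array(proj(d,P))-[x,y]+.5)*4).round())
cv2.imwrite("pics/c8.png",np.hstack(im))
E
```

```text
14.05 [546.52590078 137.84368719  58.0776726 ] [-10.79269838 -29.27256504  23.12142951]
side ringfront [256. 294.]
side plate corner [129. 407.]
side plate corner2 [328. 424.]
side lip near top [247. 263.]
top ringfront [195. 167.]
top plate corner [334. 286.]
top plate corner2 [368. 120.]
top lip near top [246. 172.]
```

View pics/c8.png

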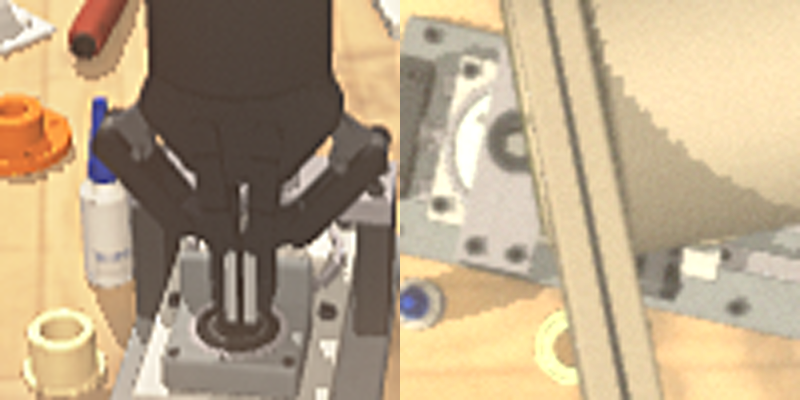

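There is no movement under 29 N, so the carriage is hard on the end stop. The bottle and bush are untouched. I'll ease the push slightly while still leaning forward and lift straight up so the lock engages, then back away.

Call:
apply_moves(angular=[[0, 0, 0], [0, 0, 0], [0, 0, 0], [0, 0, 0], [0, 0, 0], [0, 0, 0]], travel=[[-0.01, -0.04, 0], [0, 0, 0.1], [0, 0, 0.1], [0, 0, 0.1], [0, 0, 0], [0, 0, 0]], jaw=[0, 0, 0, 0, 0, 0])

```text
time: 14.9
tool_pos: [543.7, 138.4, 65.8]
tcp_rot: [-179.7, 0.4, 76.7]
ft_force: [-3.4, -15.2, -5.3]
finger_gap: -0.1
grip_force: 7.7
```

Call:
apply_moves(angular=[[0, 0, 0], [0, 0, 0], [0, 0, 0], [0, 0, 0], [0, 0, 0], [0, 0, 0], [0, 0, 0], [0, 0, 0], [0, 0, 0], [0, 0, 0], [0, 0, 0], [0, 0, 0], [0, 0, 0]], travel=[[-0.03, -0.12, 0], [-0.03, -0.12, 0], [0, 0, 0.3], [0, 0, 0.5], [0, 0, 0.8], [-0.15, -0.6, 0.8], [-0.2, -0.9, 0.6], [-0.2, -0.9, 0.3], [-0.2, -0.9, 0], [-0.2, -0.9, 0], [0, 0, 0], [0, 0, 0], [0, 0, 0]], jaw=[0, 0, 0, 0, 0, 0, 0, 0, 0, 0, 0, 0, 0])

```text
time: 16.52
tool_pos: [506.3, -34.5, 201.3]
tcp_rot: [180.0, -0.0, 76.9]
ft_force: [0.4, 0.7, -0.5]
finger_gap: -0.1
grip_force: 0.0
```

```bash
python3 - <<'E'
from h import *
s=r.sense(); print(s["time"],s["tool_pos"],s["ft_force"])
im=[]
for n,(x,y) in(("side",(240,150)),("top",(270,170))):
  d=snap(n,f"pics/{n}7.png")
  a=cv2.resize(cv2.imread(f"pics/{n}7.png")[y:y+130,x:x+130],None,fx=3,fy=3,interpolation=cv2.INTER_CUBIC)
  if n=="top": a=cv2.convertScaleAbs(a,alpha=1.8,beta=15)
  ctr=np.array([537.8,105.8]); ax=np.array([.229,.9735])
  for yy,z in((24,68),(-13,42)):
    P=[*(ctr+ax*yy),z]; q=(np.array(proj(d,P))-[x,y]+.5)*3; print(n,q.round()); cv2.drawMarker(a,tuple(int(v) for v in q),(0,0,255),cv2.MARKER_CROSS,8,1)
  im.append(a)
cv2.imwrite("pics/c9.png",np.hstack(im))
E
```

```text
16.525 [506.32361156 -34.48156714 201.25773722] [ 0.42763448  0.66260747 -0.46512683]
side [180. 236.]
side [171. 311.]
top [243. 167.]
top [293. 182.]
```

View pics/c9.png

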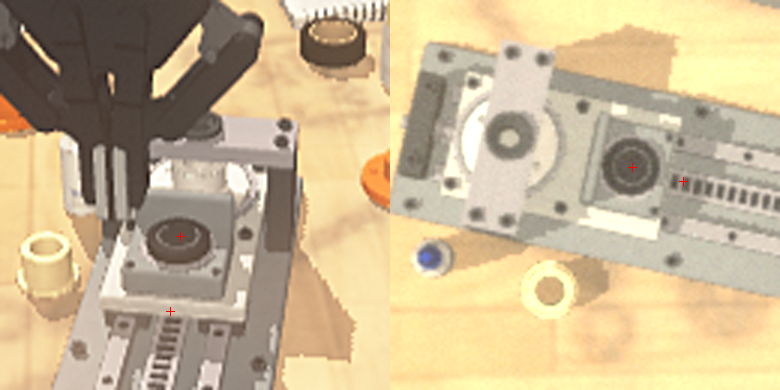

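The carriage is at its stop: the button coincides with its expected end position at crop (632,166). The button is up, and the flange is under the bush. Nothing else has moved, so I'll hand in.

```bash
python3 -c "
from bench import r
print(r.hand_in())"
```

```text
the job is handed in; nothing more can be done
None
```

I pressed the lock button right down, held it while pushing the carriage hard against its end stop, then released it, and handed the job in at about 16.6 s with the flange under the reamer bush, the robot touching nothing and the other parts in place; I viewed 11 pictures, one over the limit of 10.

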